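# Test the residual-current switch, reset it and shut the flap

## Task

Test the residual-current switch in the bench supply unit whose flap stands open: press its round test button fully in, so that the lever falls by itself. Then let go of the button, lift the lever all the way back up until it stays there on its own, and shut the flap fully over it. Work gently, and leave the other things on the bench where they are.

Things in the scene. Friction and masses are not known exactly. Their poses are not given: they have to be found in the camera images.
- rcd: The white supply unit to be tested, fixed to the bench: wedge case 147 deep (x), 190 wide (y), origin under its centre. Its sloping face looks to the unit's front (its minus x), turned roughly to the robot. Beside it stands a look-alike unit with its flap shut and no test button: it is not part of the job.
- rcd_panel: Sloping face of that unit, 170 x 190. Origin: centre of its surface, 72.5 mm above the bench. x runs up the slope (30 deg above level), y left along the face, z straight out of it (30 deg from vertical). Side cheeks (y = +-87 to +-95) and a top wall (x = 77 to 85) stand 45 high out of the face; small dead modules 20 high at x = 51 to 73, a lip 8 high at x = -85 to -79.
- rcd_button_top (a point): Centre of the top of the round test button, grey, 24 mm diameter, standing 14 mm out of the face at x = -30, y = -42 of rcd_panel (in a steel collar 36 wide, 4 high). It is pressed straight into the face (minus z of rcd_panel).
- rcd_button (a joint): Travel of the test button in m: 0 out, 0.007 fully in. Spring return; 2 N to start, 6 N fully in, plus up to about 2 N where it works the lever; the lever is tripped at about 0.004.
- rcd_lever_tip (a point): Middle of the lever's crossbar: steel bar 14 diameter, 46 long, along y of rcd_panel, on a black arm 10 thick, 24 wide. It lies 38 mm from the hinge axis, which runs along y at x = -5, y = 30, z = 0 of rcd_panel between black bosses of 10 mm radius. Up: bar at x = 22, z = 27 of rcd_panel. Fallen: bar at x = -24, z = 33.
- rcd_lever (a joint): Angle of the lever in rad: 0 up (on), leaning 15 deg beyond vertical to the back, where its own weight (about 0.2 kg) keeps it; 1.31 fallen, leaning to the unit's front. Past vertical (0.26) it falls of itself either way. It turns freely; lifting takes 2 to 3 N at the bar.
- rcd_flap_edge (a point): Middle of the free edge of the flap, on its outer face. Flap: clear pane in a grey rim, 170 long, 190 wide, 5 thick, hinged along the top wall; hinge axis parallel to y at x = 85, z = 45 of rcd_panel, which is the inner face of the shut flap.
- rcd_flap (a joint): Opening of the flap in rad: 0 shut (lying on the cheeks, parallel to the face), 1.57 square to the face, 1.65 fully open (stop). Stiff hinge, about 0.2 N m: it stays where it is left. Open, it overhangs the face, so button and lever must be reached with the tool tilted along the face's normal.
- yarn_cone: Bystander: cream yarn cone, 112 diameter, 150 tall, origin under its centre.
- bobbin: Bystander: wooden bobbin, 40 diameter, 48 tall, origin under its centre.
- weight: Bystander: brass weight with a knob, 32 diameter, 47 tall, origin under its centre.
- screwdriver: Bystander: screwdriver lying on the bench, x along its shaft.
- tray: Bystander: empty aluminium tray 110 x 80 x 25, origin under its centre.
- mug: Bystander: white mug, 80 diameter, 90 tall, origin under its centre.

How it is judged:
By the outcome, as a careful person would: the job done as asked, in the order asked, and still so for the second after the job is handed in, with the robot touching nothing.
It also fails if it takes over 69 s, if anything falls off the work surface, if the arm or the gripper's body presses on something with over 40 N, if the wrist force passes 120 N, or if a joint passes its speed limit or range.

## Robot

A 7-joint arm with a two-finger parallel gripper is mounted at the origin on the work surface. World frame = base frame: x ahead of the robot, y to its left, z up, the work surface at z = 0. Lengths are in m, angles in rad, forces in N, time in s.
With the tool pointing down it reaches from about 0.425 to 0.875 m from the base axis. Payload 9.9 kg.
Tool frame: the origin (TCP) lies at the very end of the fingers, on their centre line; the grasp point (between the pads) lies 19 mm behind it; z points along the fingers, y is the line along which they close (so a half turn about z gives the same grasp; the last joint's range is limited). The gripper opens to 85 mm and grips with 20 to 120 N. Pads are 22 mm wide; open, the fingers measure 114 mm over their backs; the gripper's body (76 mm by 85 mm) begins 54 mm behind the grasp point. The pads swing forward as they close: fully open they stand 13 mm farther back than shut.
Start: joints at [-1.227, 0.576, 0.025, 1.437, -0.015, 1.129, -0.057], TCP at [0.28, 0.614, 0.231] pointing down, gripper open.
Joint ranges: [-2.76, 2.76], [-0.34, 2.15], [-1.52, 1.57], [0.19, 2.46], [-1.09, 4.23], [0.17, 1.99], [-2.82, 2.82]. Speed limits (rad/s): [2.22, 2.22, 3.01, 3.01, 3.14, 3.14, 3.14].

## Interface

Orientations are given as a unit quaternion [x, y, z, w].
In Python, from workcell import manip, imaging, nets gives the robot as it stands.
- The arm moves only by the tool apply_moves, never from a script. Its argument "targets" is a list of rows, each a list of 3 entries, a list of its own where there are three numbers: the shift along the tool's x, y, z in cm, then the turn about the tool's z in rad, then the gripper's target within -1 to 1 (fully open at 1, half-way at 0, shut at -1). A call has 1 to 20 rows; each row shifts and turns the commanded pose from where the row before left it, along the tool's axes as they then stand; what a row does not reach is not made up. A row lasts 1/10 s, in which the tool goes at most 50 mm and 8.59 degrees, less where a joint would pass 70% of its speed; a pose out of reach is approached as far as the arm can. A call is refused whole if a number of a shift passes 5 or a number of a turn 0.15, either way. A call with a gripper value outside its range is refused whole. The fingers move at their own pace and stop on an object; "force" is the grip in N (left out, the last holds). Time passes only in rows, so rows that do not move let the fingers close. It gives the time, the measured TCP pose, the force, the opening and the grip force at its end, in the units of the state.
- manip.sense(): the state, without advancing time (a new reading comes with each control period).
- imaging.camera(name): name is "scene" or "top" or "wrist"; returns the picture (384x512x3 uint8, blue, green, red); there is no depth.
- imaging.camera_params(name): a dict with "camera_matrix" (3x3 intrinsics, pixels), "rvec" (rotation vector, rad) and "tvec" (3), from world to camera coordinates, as OpenCV has them; the wrist camera has in their place "T_tool_cam" (4x4, takes a point from camera to tool coordinates, whose origin is the TCP and whose axes are the flange's). Camera axes: x right, y down, z forward; pixel columns grow to the right and rows downward; lengths in m; the calibration is good to about 2 mm. A picture is of the moment at which its call begins: read the wrist's pose just before it. camera_params takes no time and is no camera call.
- manip.sign_off(): hands the job in; it is judged then, once.
Trained networks look in the newest picture that a camera, given by its name, has taken for a name from the list of things; names that differ only in an ending like _2 or _b are one class to them, and where a whole thing is asked for, a point or a joint stands for the part that bears it (a point fixed in the world has none). Each returns a list of dicts, best first, with "score" (0 to 1); they miss things now and then, are a little off and sometimes report something else, mostly with a low value. They report only what shows in the picture. A call takes as long as a camera call.
- nets.recognise(camera, name): "rect" ([left, top, right, bottom] in pixels, round what is visible of it).
- nets.regions_of(camera, name): "region" (384x512 bool, what is visible of it) and "rect" ([left, top, right, bottom] in pixels, round what is visible of it).
The state is a dict: "clock": time; "joint_pos": joint angles; "joint_vel": joint speeds; "effort": joint torques, N m; "position": TCP position; "tcp_rot": TCP orientation; "wrist_force": force on the tool from outside, world axes, zero at the start; "torque": the same for the moment, N m; "finger_gap": opening from 0.0 (shut) to 1.0 (fully open); "grasp_force": force on a finger pad.
Only numpy, scipy, OpenCV 4.12 (cv2) and the standard library are available. Lean on these libraries where they do the work, as an engineer would, in place of code of your own. Each camera call takes 0.05 s, during which the arm holds its last target. There are 200 camera calls.

## Working session

There is one attempt and no reset: what is moved stays moved. The work goes in short steps, Python scripts to look and compute and a tool call to move; the robot and the scene stay as the last step left them, time stands still between calls to the robot, and variables do not carry over. Pictures are saved under pics/ and viewed, at most 11 in all, crops included, and the job is handed in when it is done.

Besides the shell and the picture viewer there is one more tool, called by a JSON object that holds its "method" and its "body". apply_moves: Moves the arm, as the interface text tells. Its arguments: {"type":"object","properties":{"targets":{"type":"array"},"force":{"type":"number"}},"required":["targets"]}

```bash
mkdir -p pics; ls; cat > h.py <<'E'
import numpy as np,cv2
from workcell import manip,imaging,nets
from scipy.spatial.transform import Rotation as R
E
python3 - <<'E'
from h import *
a=imaging.camera("scene");b=imaging.camera("top")
cv2.imwrite("pics/a.png",np.hstack([a,b])[:, :]) 
cv2.imwrite("pics/a.png",cv2.resize(np.vstack([a,b]),(800,1200))[:600]);cv2.imwrite("pics/b.png",cv2.resize(b,(800,600)))
for c in("scene","top"):
  p=imaging.camera_params(c);print(c,p["camera_matrix"].tolist(),p["rvec"],p["tvec"])
  for n in("rcd","rcd_panel","rcd_button_top","rcd_lever_tip","rcd_flap_edge"):
    print(n,[(np.round(d["rect"]).tolist(),round(d["score"],2)) for d in nets.recognise(c,n)][:4])
s=manip.sense();print(s)
E
```

```text
pics
scene [[479.44525663316426, 0.0, 249.76965822427815], [0.0, 479.44525663316426, 203.1410356027457], [0.0, 0.0, 1.0]] [ 2.56757127  0.1026833  -0.0160094 ] [-0.56234632  0.03836896  1.51046528]
rcd [([234.0, 206.0, 304.0, 328.0], 0.89)]
rcd_panel [([235.0, 207.0, 308.0, 316.0], 0.57)]
rcd_button_top [([255.0, 292.0, 264.0, 301.0], 0.42)]
rcd_lever_tip [([258.0, 207.0, 299.0, 307.0], 0.25)]
rcd_flap_edge [([258.0, 209.0, 297.0, 305.0], 0.8), ([150.0, 332.0, 194.0, 377.0], 0.54), ([210.0, 85.0, 233.0, 118.0], 0.52), ([253.0, 293.0, 265.0, 302.0], 0.18)]
top [[481.1121735973363, 0.0, 258.16259124458264], [0.0, 481.1121735973363, 192.50234337244947], [0.0, 0.0, 1.0]] [ 2.20752289 -2.1704238   0.1189721 ] [0.00564708 0.59348762 1.58200402]
rcd [([296.0, 153.0, 373.0, 211.0], 0.58)]
rcd_panel [([295.0, 151.0, 371.0, 207.0], 0.76)]
rcd_button_top [([336.0, 184.0, 341.0, 191.0], 0.55)]
rcd_lever_tip [([364.0, 238.0, 402.0, 279.0], 0.73)]
rcd_flap_edge [([303.0, 154.0, 370.0, 182.0], 0.62)]
{'clock': 0.6, 'joint_pos': array([-1.22677273,  0.57569628,  0.02490945,  1.43713718, -0.01498667,
        1.12898421, -0.05649305]), 'joint_vel': array([-0.00011559,  0.00065127, -0.00038107,  0.00066217,  0.00028214,
       -0.00078967, -0.00041297]), 'effort': array([ 1.13955062e-03, -7.65119433e+01,  2.24821150e+00, -2.86193043e+01,
        1.52970868e-02,  2.92644436e-03,  1.79813838e-05]), 'position': array([0.2800518 , 0.61415138, 0.23127841]), 'tcp_rot': array([ 2.12282992e-01,  9.77208233e-01, -2.06865726e-05,  3.25592357e-06]), 'wrist_force': array([-0.22906794, -0.18777788,  0.68651884]), 'torque': array([0.0169388 , 0.02343712, 0.01288288]), 'grasp_force': 0.0, 'finger_gap': 0.9964304885360032}
```

View pics/a.png

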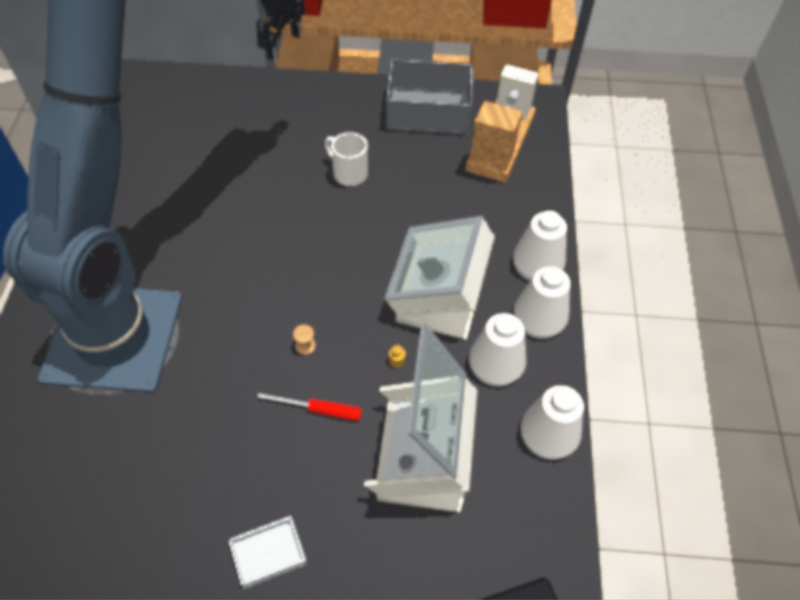

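View pics/b.png

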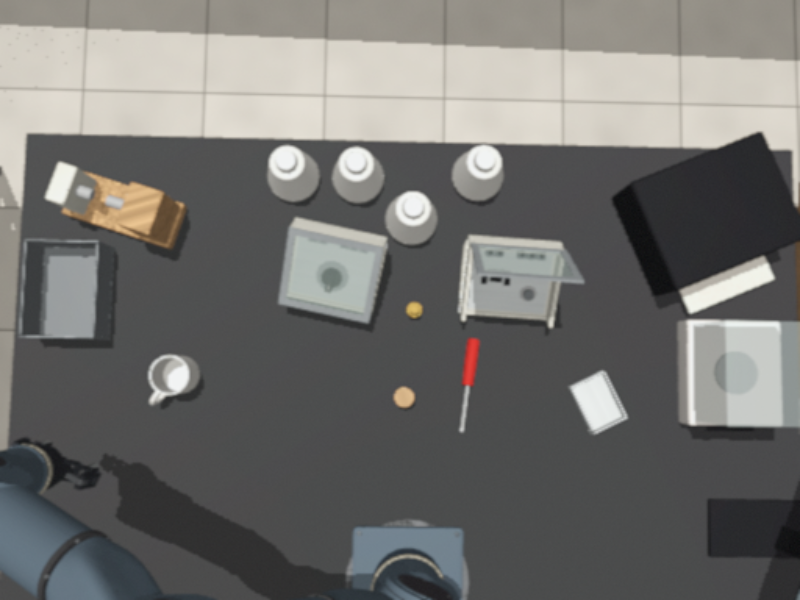

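{"method": "apply_moves", "body": {"targets": [[[0, 0, 0], [0, 0.1, 0], -1]]}}

```text
invalid input
```

```bash
cat >> h.py <<'E'
from scipy.optimize import least_squares
def pan(q,P):  # q=x,y,yaw ; panel points (mm) -> world
    P=np.atleast_2d(P)/1000.; c,s=np.cos(np.pi/6),np.sin(np.pi/6)
    U=np.c_[c*P[:,0]-s*P[:,2],P[:,1],.0725+s*P[:,0]+c*P[:,2]]
    return U@R.from_euler('z',q[2]).as_matrix().T+[q[0],q[1],0]
def proj(c,X):
    p=imaging.camera_params(c);return cv2.projectPoints(np.float64(X),p["rvec"],p["tvec"],p["camera_matrix"],None)[0][:,0]
def flap(a,y,l=170,t=0): return [85-l*np.cos(a)+t*np.sin(a),y,45+l*np.sin(a)+t*np.cos(a)]
E
python3 - <<'E'
from h import *
f=.64
pts=[[-30,-42,14],[-85,91,45],[-85,-91,45],[85,95,45],[85,-95,45]]
ob=np.array([[528,294],[464,322],[551,326],[469,236],[563,242]])*f
e=lambda q:(proj("top",pan(q,pts))-ob).ravel()
r=least_squares(e,[.75,-.2,0],loss='soft_l1');q=r.x;print(q,np.round(r.fun,1))
L=[[-85,95,45],[85,95,45],[85,-95,45],[-85,-95,45]]
for c in("top","scene"):
  im=imaging.camera(c);u=proj(c,pan(q,L+pts+[flap(1.65,95),flap(1.65,-95),[-24,30,33],[22,30,27]]))
  x0,y0=(u.mean(0)-[55,50]).astype(int);k=6
  im=cv2.resize(im[y0:y0+110,x0:x0+120],None,fx=5,fy=5,interpolation=cv2.INTER_CUBIC)
  for p in u: cv2.circle(im,tuple(int(v) for v in ((p-[x0,y0])*5+2)),3,(0,0,255),-1)
  cv2.imwrite(f"pics/{c}_c.png",im)
m=np.vstack([cv2.imread("pics/top_c.png"),cv2.imread("pics/scene_c.png")]);print(m.shape)
m=np.hstack([cv2.imread("pics/top_c.png"),cv2.imread("pics/scene_c.png")]);cv2.imwrite("pics/c.png",cv2.resize(m,(800,366)))
E
```

```text
[ 0.64460558 -0.20250913 -0.02175386] [ 0.1 -0.7 -0.2 -0.9 -0.1 -1.3 -0.3  5.1  0.5  3.7]
(1100, 600, 3)
```

View pics/c.png

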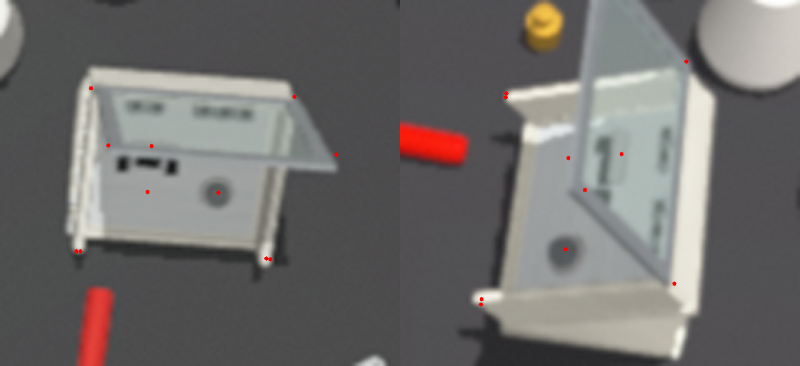

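{"method": "apply_moves", "body": {"targets": [[[-3.8, -2.4, -0.4], 0, 1], [[-3.8, -2.4, -0.4], 0, 1], [[-3.8, -2.4, -0.4], 0, 1], [[-3.8, -2.4, -0.4], 0, 1], [[-3.8, -2.4, -0.4], 0, 1], [[-3.8, -2.4, -0.4], 0, 1], [[-3.8, -2.4, -0.4], 0, 1], [[-3.8, -2.4, -0.4], 0, 1], [[-3.8, -2.4, -0.4], 0, 1], [[-3.8, -2.4, -0.4], 0, 1], [[-3.8, -2.4, -0.4], 0, 1], [[0, 0, 0], 0.146, 1], [[0, 0, 0], 0.146, 1], [[0, 0, 0], 0.146, 1], [[0, 0, 0], 0.146, 1], [[0, 0, 0], 0.146, 1], [[0, 0, 0], 0.146, 1], [[0, 0, 0], 0.146, 1], [[0, 0, 0], 0.146, 1]]}}

```text
clock: 2.6
position: [0.5508, 0.2006, 0.2754]
tcp_rot: [0.718, 0.696, 0.0, 0.0]
wrist_force: [0.4, -0.3, 0.5]
finger_gap: 0.998
grasp_force: 0.0
```

{"method": "apply_moves", "body": {"targets": [[[-4.4, -0.6, 0], 0, 1], [[-4.4, -0.6, 0], 0, 1], [[-4.4, -0.6, 0], 0, 1], [[-4.4, -0.6, 0], 0, 1], [[-4.4, -0.6, 0], 0, 1], [[-4.4, -0.6, 0], 0, 1], [[-4.4, -0.6, 0], 0, 1], [[-4.4, -0.6, 0], 0, 1], [[-4.4, -0.6, 0], 0, 1], [[-4.4, -0.6, 0], 0, 1], [[0, 0, 3], 0, 1]]}}

```text
clock: 3.7
position: [0.4794, -0.2459, 0.2485]
tcp_rot: [0.719, 0.695, 0.0, 0.004]
wrist_force: [-0.3, 1.4, -0.0]
finger_gap: 1.001
grasp_force: 0.0
```

```bash
python3 - <<'E'
from h import *
s=manip.sense();print(s["position"],s["tcp_rot"],s["joint_pos"])
w=imaging.camera("wrist");b=imaging.camera("top");a=imaging.camera("scene")
p=imaging.camera_params("wrist");print(p)
im=np.zeros((600,800,3),np.uint8)
im[:384,:512]=w; c=b[100:290,200:400]; c=cv2.resize(c,(288,274));im[:274,512:]=c
c=cv2.resize(a[180:360,100:330],(288,225));im[300:525,512:]=c
cv2.imwrite("pics/d.png",im)
E
```

```text
[ 0.47938003 -0.24591665  0.24849337] [7.18899757e-01 6.95099646e-01 1.57941195e-04 4.42678344e-03] [ 0.04208525  0.38714574  0.49207726  1.79196612 -0.21000528  1.00605063
  0.58122303]
{'camera_matrix': array([[302.60383468,   0.        , 258.69585638],
       [  0.        , 302.60383468, 192.92563021],
       [  0.        ,   0.        ,   1.        ]]), 'T_tool_cam': array([[-2.11209112e-05, -9.59226730e-01, -2.82637719e-01,
         7.20920418e-02],
       [ 9.99998867e-01,  4.05168659e-04, -1.44980471e-03,
         9.55713781e-04],
       [ 1.50520737e-03, -2.82637429e-01,  9.59225635e-01,
        -1.44033177e-01],
       [ 0.00000000e+00,  0.00000000e+00,  0.00000000e+00,
         1.00000000e+00]])}
```

View pics/d.png

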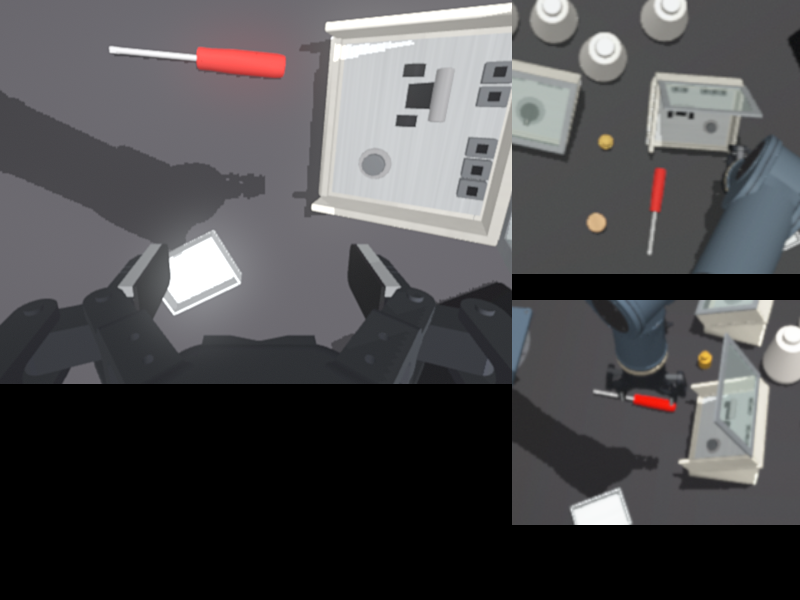

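```bash
cat >> h.py <<'E'
def wray(uv,h,s):
    p=imaging.camera_params("wrist");T=np.eye(4);T[:3,:3]=R.from_quat(s["tcp_rot"]).as_matrix();T[:3,3]=s["position"]
    T=T@p["T_tool_cam"];d=T[:3,:3]@np.linalg.solve(p["camera_matrix"],[*uv,1.]);o=T[:3,3]
    return o+d*(h-o[2])/d[2]
Q=[.6446,-.2025,-.0218]
E
python3 - <<'E'
from h import *
s=manip.sense()
b=pan(Q,[[-30,-42,14],[22,30,27],[-85,91,45],[-85,-91,45]])
print(b.round(4))
for uv,h in zip([(375,164),(441,95),(331,27),(318,209)],b[:,2]): print(wray(uv,h,s).round(4))
M=R.from_quat(s["tcp_rot"]).as_matrix();print(M.round(3))
print("flap",pan(Q,[flap(a,0,170,5) for a in(1.5,1.57,1.65)]).round(3))
for a in(1.5,1.57,1.65):
  print([proj(c,pan(Q,[flap(a,95,170,5),flap(a,-95,170,5)])).round().tolist() for c in("top","scene")])
E
```

```text
[[ 0.6107 -0.2438  0.0696]
 [ 0.6508 -0.1726  0.1069]
 [ 0.5505 -0.1094  0.069 ]
 [ 0.5465 -0.2914  0.069 ]]
[ 0.6032 -0.2296  0.0696]
[ 0.6422 -0.1616  0.1069]
[ 0.5511 -0.0969  0.069 ]
[ 0.5441 -0.2792  0.069 ]
[[ 0.026  1.    -0.003]
 [ 1.    -0.026  0.002]
 [ 0.002 -0.003 -1.   ]]
flap [[ 0.605 -0.202  0.298]
 [ 0.615 -0.202  0.304]
 [ 0.627 -0.202  0.31 ]]
[[[305.0, 180.0], [372.0, 183.0]], [[265.0, 207.0], [258.0, 278.0]]]
[[[305.0, 176.0], [373.0, 179.0]], [[269.0, 206.0], [263.0, 277.0]]]
[[[305.0, 172.0], [374.0, 174.0]], [[274.0, 205.0], [268.0, 277.0]]]
```

```bash
python3 - <<'E'
from h import *
imaging.camera("wrist")
s=manip.sense();w=imaging.camera("wrist")
print(s["position"],s["tcp_rot"].round(4))
for n in("rcd_button_top","rcd_lever_tip","rcd_panel"):
  for d in nets.recognise("wrist",n)[:2]:print(n,np.round(d["rect"]),d["score"])
g=cv2.cvtColor(w,cv2.COLOR_BGR2GRAY)[120:210,330:420];c=cv2.HoughCircles(g,cv2.HOUGH_GRADIENT,1,50,param1=80,param2=12,minRadius=8,maxRadius=25);print(c)
if c is not None:
  x,y,_=c[0,0];print(wray((x+330,y+120),.0696,s))
E
```

```text
[ 0.47986328 -0.23692649  0.2453545 ] [ 7.156e-01  6.985e-01 -1.000e-04 -7.000e-04]
rcd_button_top [359. 162. 390. 182.] 0.62
rcd_button_top [408.  81. 459. 132.] 0.59
rcd_lever_tip [405.  82. 456. 137.] 0.79
rcd_panel [311.  20. 510. 288.] 0.72
[[[44.5 54.5 11.6]]]
[ 0.60526587 -0.24107667  0.0696    ]
```

{"method": "apply_moves", "body": {"targets": [[[-0.1, 1.25, 3.6], 0, 1], [[-0.1, 1.25, 3.6], 0, 1], [[-0.1, 1.25, 3.6], 0, 1], [[-0.1, 1.25, 3.6], 0, 1], [[0, 0.5, 0.85], 0, 1], [[0, 0.5, 0.85], 0, 1], [[0, 0.5, 0.85], 0, 1], [[0, 0.4, 0.7], 0, 1], [[0, 0, 0], 0, 1], [[0, 0, 0], 0, 1], [[0, 0, 0], 0, 1]]}}

```text
clock: 5.2
position: [0.5487, -0.2438, 0.0695]
tcp_rot: [0.716, 0.698, 0.0, 0.0]
wrist_force: [-0.1, -0.4, -0.2]
finger_gap: 0.999
grasp_force: 0.0
```

```bash
cat > snap.py <<'E'
from h import *
import sys
s=manip.sense();print(s["position"].round(4),s["tcp_rot"].round(4),s["wrist_force"].round(2))
w=imaging.camera("wrist");b=imaging.camera("top");a=imaging.camera("scene")
im=np.zeros((384,800,3),np.uint8)
im[:,:512]=w; im[:192,512:]=cv2.resize(b[130:232,270:423],(288,192));im[192:,512:]=cv2.resize(a[210:312,190:343],(288,192))
cv2.imwrite(f"pics/{sys.argv[1]}.png",im)
E
python3 snap.py e
```

```text
[ 0.5487 -0.2438  0.0695] [7.160e-01 6.981e-01 2.000e-04 4.000e-04] [-0.14 -0.44 -0.15]
```

View pics/e.png

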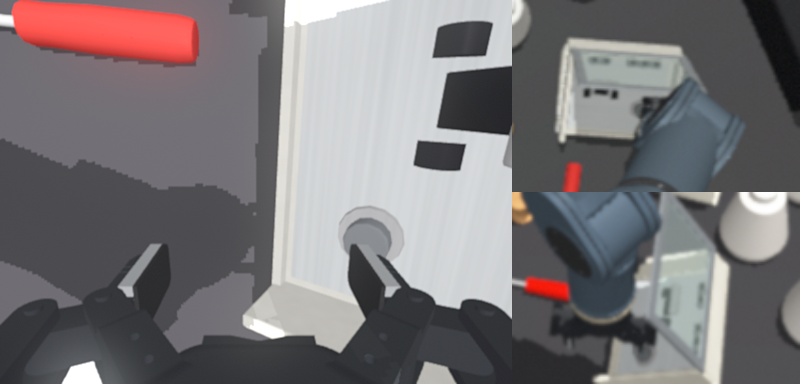

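{"method": "apply_moves", "body": {"targets": [[[0, 0.1, 0.17], 0, 1], [[0, 0.1, 0.17], 0, 1], [[0, 0.1, 0.17], 0, 1], [[0, 0.1, 0.17], 0, 1], [[0, 0.1, 0.17], 0, 1], [[0, 0.1, 0.17], 0, 1], [[0, 0.1, 0.17], 0, 1], [[0, 0, 0], 0, 1], [[0, 0, 0], 0, 1]]}}

```text
clock: 6.25
position: [0.5556, -0.2437, 0.057]
tcp_rot: [0.716, 0.698, -0.0, -0.0]
wrist_force: [-1.5, -0.7, 2.7]
finger_gap: 0.996
grasp_force: 1.2
```

Contact at ~3 N; continue gently.

{"method": "apply_moves", "body": {"targets": [[[0, 0.1, 0.17], 0, 1], [[0, 0.1, 0.17], 0, 1], [[0, 0, 0], 0, 1], [[0, 0, 0], 0, 1]]}}

```text
clock: 6.65
position: [0.5576, -0.2438, 0.0535]
tcp_rot: [0.716, 0.698, -0.0, -0.0]
wrist_force: [-2.4, -0.5, 3.4]
finger_gap: 1.001
grasp_force: 2.0
```

{"method": "apply_moves", "body": {"targets": [[[0, 0.1, 0.17], 0, 1], [[0, 0, 0], 0, 1], [[0, 0, 0], 0, 1]]}}

```text
clock: 6.95
position: [0.5586, -0.2439, 0.0518]
tcp_rot: [0.716, 0.698, -0.0, -0.0]
wrist_force: [-2.3, -0.3, 4.0]
finger_gap: 0.997
grasp_force: 2.6
```

{"method": "apply_moves", "body": {"targets": [[[0, 0.1, 0.17], 0, 1], [[0, 0.05, 0.09], 0, 1], [[0, 0, 0], 0, 1], [[0, 0, 0], 0, 1]]}}

```text
clock: 7.35
position: [0.5593, -0.2439, 0.0509]
tcp_rot: [0.716, 0.698, 0.0, -0.0]
wrist_force: [-7.6, 1.6, 6.1]
finger_gap: 0.998
grasp_force: 4.6
```

{"method": "apply_moves", "body": {"targets": [[[0, 0.05, 0.09], 0, 1], [[0, 0, 0], 0, 1], [[0, 0, 0], 0, 1]]}}

```text
clock: 7.65
position: [0.5595, -0.2439, 0.0508]
tcp_rot: [0.716, 0.698, 0.0, -0.0]
wrist_force: [-10.6, 2.9, 10.5]
finger_gap: 1.002
grasp_force: 6.6
```

```bash
python3 snap.py f
```

```text
[ 0.5595 -0.2439  0.0508] [ 7.163e-01  6.978e-01  4.000e-04 -1.000e-04] [-10.58   2.87  10.55]
```

View pics/f.png

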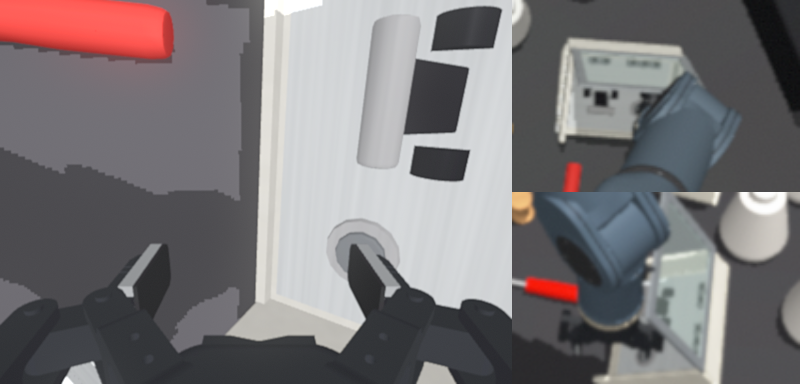

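{"method": "apply_moves", "body": {"targets": [[[0, -0.5, -0.9], 0, 1], [[0, -0.5, -0.9], 0, 1], [[0, -0.5, -0.9], 0, 1], [[0, -2.0, 0], 0, 1], [[2.5, 0, 0], 0, 1], [[2.5, 0, 0], 0, 1], [[2.5, 0, 0], 0, 1], [[0, 0, 1.2], 0, 1], [[0, 0, 1.2], 0, 1], [[0, 0.5, 0], 0, 1], [[0, 0, 0], 0, 1], [[0, 0, 0], 0, 1], [[0, 0, 0], 0, 1]]}}

```text
clock: 9.1
position: [0.5327, -0.1688, 0.0516]
tcp_rot: [0.716, 0.698, 0.0, 0.0]
wrist_force: [-0.3, -0.2, 0.4]
finger_gap: 0.998
grasp_force: 0.0
```

```bash
python3 snap.py g
```

```text
[ 0.5327 -0.1688  0.0516] [7.162e-01 6.979e-01 0.000e+00 2.000e-04] [-0.29 -0.2   0.4 ]
```

View pics/g.png

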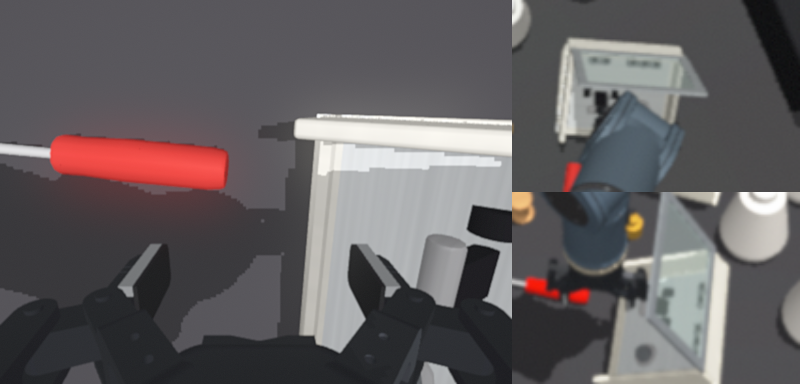

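{"method": "apply_moves", "body": {"targets": [[[0, 0.4, 0], 0, 1], [[0, 0.4, 0], 0, 1], [[0, 0.3, 0], 0, 1], [[0, 0, 0], 0, 1], [[0, 0, 0], 0, 1]]}}

```text
clock: 9.75
position: [0.5398, -0.1682, 0.051]
tcp_rot: [0.716, 0.698, -0.002, -0.003]
wrist_force: [-14.1, 1.2, 9.4]
finger_gap: 0.998
grasp_force: 7.2
```

{"method": "apply_moves", "body": {"targets": [[[0, -0.15, 0], 0, 1], [[0, 0.1, -0.27], 0, 1], [[0, 0.19, -0.27], 0, 1], [[0, 0.24, -0.24], 0, 1], [[0, 0.24, -0.24], 0, 1], [[0, 0, 0], 0, 1]]}}

```text
clock: 10.35
position: [0.5481, -0.1687, 0.0616]
tcp_rot: [0.716, 0.698, -0.001, -0.001]
wrist_force: [-5.3, 0.0, 2.8]
finger_gap: 1.003
grasp_force: 2.8
```

```bash
python3 snap.py i
```

```text
[ 0.5481 -0.1687  0.0616] [ 0.7162  0.6979 -0.0009 -0.0013] [-5.31  0.05  2.81]
```

View pics/i.png

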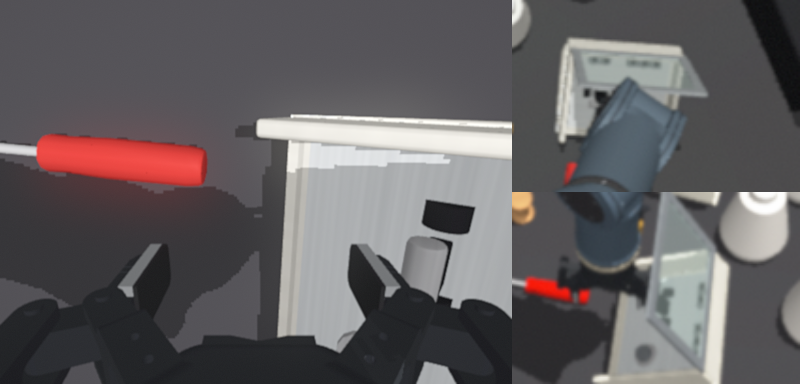

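{"method": "apply_moves", "body": {"targets": [[[0, 0.27, -0.19], 0, 1], [[0, 0.27, -0.19], 0, 1], [[0, 0.3, -0.15], 0, 1], [[0, 0.3, -0.14], 0, 1], [[0, 0, 0], 0, 1]]}}

```text
clock: 11.0
position: [0.5622, -0.1688, 0.0684]
tcp_rot: [0.716, 0.698, 0.0, 0.001]
wrist_force: [-0.8, -0.6, -0.3]
finger_gap: 1.003
grasp_force: 0.3
```

{"method": "apply_moves", "body": {"targets": [[[0, 0.3, -0.1], 0, 1], [[0, 0.3, -0.08], 0, 1], [[0, 0, 0], 0, 1]]}}

```text
clock: 11.3
position: [0.5679, -0.1689, 0.0701]
tcp_rot: [0.716, 0.698, 0.0, 0.0]
wrist_force: [0.5, -0.1, -0.9]
finger_gap: 1.005
grasp_force: 0.1
```

{"method": "apply_moves", "body": {"targets": [[[0, 0.3, -0.05], 0, 1], [[0, 0.3, 0], 0, 1], [[0, 0, 0], 0, 1]]}}

```text
clock: 11.6
position: [0.5736, -0.1691, 0.0705]
tcp_rot: [0.716, 0.698, 0.0, 0.0]
wrist_force: [0.7, -0.1, -0.1]
finger_gap: 1.0
grasp_force: 0.0
```

```bash
python3 snap.py j;python3 -c "
from h import *
for n in('rcd_lever_tip',):
  for d in nets.recognise('wrist',n)[:3]:print(np.round(d['rect']),d['score'])"
```

```text
[ 0.5736 -0.1691  0.0705] [7.158e-01 6.983e-01 1.000e-04 1.000e-04] [ 0.71 -0.05 -0.07]
[368. 231. 457. 306.] 0.93
```

View pics/j.png

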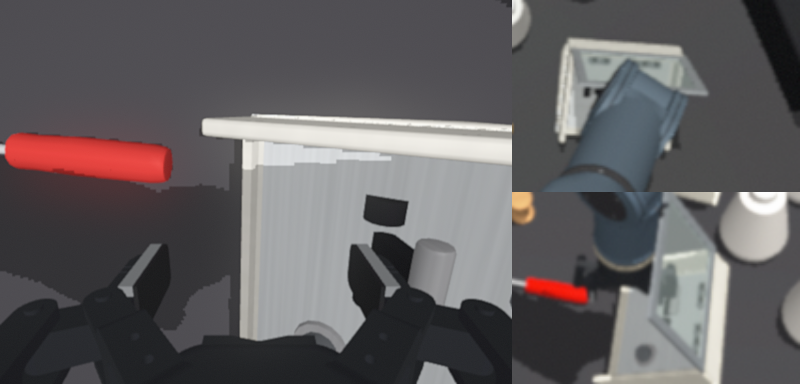

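{"method": "apply_moves", "body": {"targets": [[[0, -3, -0.5], 0, 1], [[0, -3, -0.5], 0, 1], [[0, 0, -5], 0, 1], [[0, 0, -5], 0, 1], [[0, 0, -5], 0, 1], [[0, 0, -5], 0, 1], [[0, 0, -5], 0, -1], [[0, 0, -5], 0, -1], [[0, 0, 0], 0, -1], [[-0.7, 4, 0], 0, -1], [[-0.7, 4, 0], 0, -1], [[-0.7, 4, 0], 0, -1], [[-0.7, 4.2, 0], 0, -1], [[0, 0, 0], 0, -1], [[0, 0, 0], 0, -1], [[0, 0, 0], 0, -1]]}}

```text
clock: 13.4
position: [0.6736, -0.2, 0.3806]
tcp_rot: [0.716, 0.698, -0.0, -0.0]
wrist_force: [-0.1, -0.5, 1.0]
finger_gap: -0.007
grasp_force: 0.0
```

```bash
python3 - <<'E'
from h import *
s=manip.sense();print(s["position"].round(4),s["tcp_rot"].round(4),s["wrist_force"].round(2))
b=imaging.camera("top");a=imaging.camera("scene")
for c in("top","scene"):
  for n in("rcd_flap_edge","rcd_lever_tip"):
    print(c,n,[(np.round(d["rect"]).tolist(),round(d["score"],2)) for d in nets.recognise(c,n)][:3])
Q=[.6405,-.2005,-.022]
for A in(1.5,1.57,1.65): print([proj(c,pan(Q,[flap(A,95,170,5),flap(A,-95,170,5)])).round().tolist() for c in("top","scene")])
E
```

```text
[ 0.6736 -0.2     0.3806] [ 7.162e-01  6.979e-01 -1.000e-04 -1.000e-04] [-0.08 -0.49  0.96]
top rcd_flap_edge [([302.0, 154.0, 335.0, 176.0], 0.87)]
top rcd_lever_tip []
scene rcd_flap_edge [([257.0, 209.0, 297.0, 306.0], 0.9)]
scene rcd_lever_tip []
[[[304.0, 182.0], [372.0, 184.0]], [[263.0, 206.0], [256.0, 277.0]]]
[[[304.0, 178.0], [372.0, 180.0]], [[268.0, 205.0], [261.0, 276.0]]]
[[[305.0, 173.0], [373.0, 176.0]], [[273.0, 204.0], [266.0, 276.0]]]
```

{"method": "apply_moves", "body": {"targets": [[[0, 0, 3.3], 0, -1], [[0, 0, 3.3], 0, -1], [[0, 0, 3.3], 0, -1], [[0, -1.5, 0], 0, -1], [[0, -1.5, 0], 0, -1], [[0, -1, 0], 0, -1], [[0, -0.7, 0.3], 0, -1], [[0, -0.7, 0.4], 0, -1], [[0, 0, 0], 0, -1]]}}

```text
clock: 14.6
position: [0.6196, -0.1982, 0.2742]
tcp_rot: [0.716, 0.698, -0.0, -0.0]
wrist_force: [-0.2, 0.2, 0.7]
finger_gap: -0.0
grasp_force: 0.0
```

{"method": "apply_moves", "body": {"targets": [[[0, -0.6, 0.46], 0, -1], [[0, -0.6, 0.46], 0, -1], [[0, -0.6, 0.46], 0, -1], [[0, -0.6, 0.46], 0, -1], [[0, -0.6, 0.46], 0, -1], [[0, 0, 0], 0, -1]]}}

```text
clock: 15.2
position: [0.5891, -0.1977, 0.2508]
tcp_rot: [0.716, 0.698, -0.0, -0.001]
wrist_force: [0.2, 0.8, 0.7]
finger_gap: 0.001
grasp_force: 0.0
```

```bash
python3 - <<'E'
from h import *
b=imaging.camera("top");a=imaging.camera("scene")
Q=[.6405,-.2005,-.022]
s=manip.sense();print(s["position"],proj("scene",[s["position"]]))
im=np.hstack([cv2.resize(b[130:232,270:403],(400,307)),cv2.resize(a[190:312,190:349],(400,307))]);cv2.imwrite("pics/k.png",im)
print([(np.round(d["rect"]).tolist(),round(d["score"],2)) for d in nets.recognise("scene","rcd_flap_edge")][:2])
for A in(.9,1.2,1.57): print(A,proj("scene",pan(Q,[flap(A,95,170,5),flap(A,-95,170,5)])).round().tolist())
E
```

```text
[ 0.59027256 -0.19761667  0.25151969] [[255.29537215 247.79255424]]
[([237.0, 236.0, 293.0, 305.0], 0.67)]
0.9 [[237.0, 220.0], [228.0, 287.0]]
1.2 [[248.0, 212.0], [239.0, 281.0]]
1.57 [[268.0, 205.0], [261.0, 276.0]]
```

View pics/k.png

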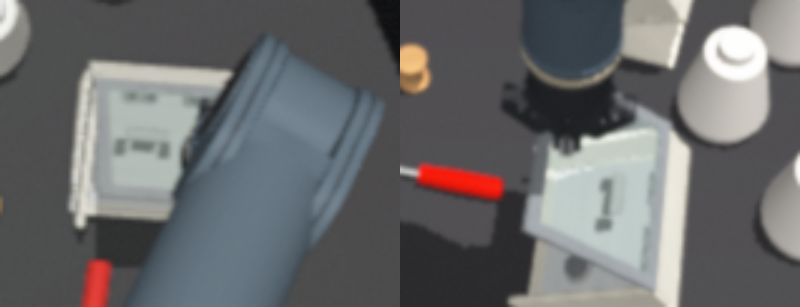

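{"method": "apply_moves", "body": {"targets": [[[0, -0.65, 0.8], 0, -1], [[0, -0.6, 0.85], 0, -1], [[0, -0.55, 0.9], 0, -1], [[0, -0.5, 0.9], 0, -1], [[0, -0.5, 0.9], 0, -1], [[0, -0.4, 1.0], 0, -1], [[0, -0.3, 1.0], 0, -1], [[0, -0.2, 1.0], 0, -1], [[0, -0.1, 1.0], 0, -1], [[0, 0, 1.0], 0, -1], [[0, 0.1, 0.9], 0, -1], [[0, 0.1, 0.9], 0, -1], [[0, 0.2, 0.9], 0, -1], [[0, 0.2, 0.9], 0, -1], [[0, 0, 0], 0, -1]]}}

```text
clock: 16.85
position: [0.5583, -0.1964, 0.1206]
tcp_rot: [0.716, 0.698, -0.0, -0.001]
wrist_force: [0.1, -0.7, 0.7]
finger_gap: -0.008
grasp_force: 0.0
```

{"method": "apply_moves", "body": {"targets": [[[0, 0.2, 0.7], 0, -1], [[0, 0.2, 0.7], 0, -1], [[0, 0.1, 0.6], 0, -1], [[0, 0, 0.4], 0, -1], [[0, 0, 0.3], 0, -1], [[0, 0, 0], 0, -1]]}}

```text
clock: 17.45
position: [0.5632, -0.1968, 0.0946]
tcp_rot: [0.716, 0.698, -0.0, -0.0]
wrist_force: [1.0, 0.6, -0.3]
finger_gap: 0.001
grasp_force: 0.0
```

{"method": "apply_moves", "body": {"targets": [[[0, 0, 0.3], 0, -1], [[0, 0, 0.3], 0, -1], [[0, 0, 0], 0, -1]]}}

```text
clock: 17.75
position: [0.5638, -0.197, 0.0893]
tcp_rot: [0.716, 0.698, 0.0, 0.0]
wrist_force: [-0.8, 1.0, 5.3]
finger_gap: 0.003
grasp_force: 2.0
```

Force rising at the expected shut height; press slightly more, then retreat up and back.

{"method": "apply_moves", "body": {"targets": [[[0, 0, 0.2], 0, -1], [[0, 0, 0.1], 0, -1], [[0, 0, 0], 0, -1], [[0, 0, 0], 0, -1]]}}

```text
clock: 18.15
position: [0.5642, -0.1971, 0.0884]
tcp_rot: [0.716, 0.698, 0.001, 0.001]
wrist_force: [-6.4, 3.8, 26.4]
finger_gap: 0.003
grasp_force: 12.9
```

{"method": "apply_moves", "body": {"targets": [[[0, 0, -0.5], 0, -1], [[0, 0, -2], 0, -1], [[0, 0, -5], 0, -1], [[0, -3, -5], 0, -1], [[0, -4, -5], 0, -1], [[4, -2, 0], 0, -1], [[5, 0, 0], 0, -1], [[5, 0, 0], 0, -1], [[5, 0, 0], 0, -1], [[5, 0, 0], 0, -1], [[0, 0, 0], 0, -1], [[0, 0, 0], 0, -1]]}}

```text
clock: 19.35
position: [0.4924, 0.0463, 0.2427]
tcp_rot: [0.715, 0.699, -0.0, -0.0]
wrist_force: [0.2, -0.9, -0.8]
finger_gap: 0.001
grasp_force: 0.0
```

```bash
python3 - <<'E'
from h import *
b=imaging.camera("top");a=imaging.camera("scene");Q=[.6405,-.2005,-.022]
for A in(0,.1): print(A,[proj(c,pan(Q,[flap(A,95,170,5),flap(A,-95,170,5)])).round(1).tolist() for c in("top","scene")])
im=np.hstack([cv2.resize(b[120:242,250:410],(400,305),interpolation=2),cv2.resize(a[180:332,180:380],(400,305),interpolation=2)]);cv2.imwrite("pics/l.png",im)
E
```

```text
0 [[[295.0, 207.1], [353.4, 209.4]], [[240.3, 246.2], [232.5, 309.5]]]
0.1 [[[295.4, 209.1], [354.4, 211.4]], [[237.7, 243.4], [229.6, 307.2]]]
```

View pics/l.png

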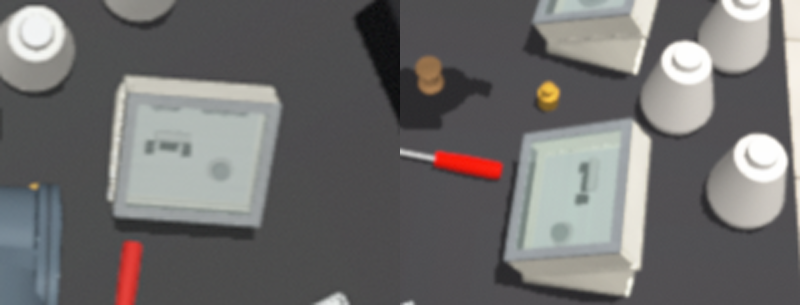

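```bash
python3 -c "
from h import *
print(manip.sign_off())"
```

```text
the job is handed in; nothing more can be done
None
```

The job is handed in. I pressed the button to its stop and the lever fell. I let go of the button and lifted the lever back up, where it stays on its own, and shut the flap. The last camera pictures show the flap shut, the lever up and the bystanders in view where they stood. The job took about 19 s, and the highest wrist force I saw was about 27 N, on the final press of the flap.

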